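Stack the spice tins on the stand and nest the steel beakers

TASK

Tidy the spice things together on the worktop: stack the three lidded spice tins upright and centred on the round wooden stand, the widest at the bottom, the middle one on it and the smallest on top, and stand the tall slim steel beaker inside the low wide one, leaving the wide one where it is. Do not push or knock over the egg timer or the mustard pot, and let go of everything at the end.

Things in the scene. Friction and masses are not known exactly. Their poses are not given: they have to be found in the camera images.
- stand: Fixed round dark wooden stand, a flat disc 80 mm across and 12 mm thick, lying on the worktop (top face z = 0.012). Origin at the centre of its underside, z up.
- tin_wide: Wide lidded spice tin: upright round tin, 60 mm in diameter and 92 mm tall, the largest of three (green wrapper, grey flat lid filling the top 18 mm). Solid walls, flat top and bottom, 0.10 to 0.20 kg. Loose. Stands upright at the start. Origin at the centre of its underside, z up its axis.
- tin_middle: Middle lidded spice tin: 52 mm in diameter and 78 mm tall (ochre wrapper, grey flat lid). Flat top and bottom, 0.08 to 0.16 kg. Loose. Stands upright at the start. Origin at the centre of its underside, z up its axis.
- tin_narrow: Small lidded spice tin: 47 mm in diameter and 66 mm tall, the smallest of three (red wrapper, grey flat lid). Flat top and bottom, 0.06 to 0.13 kg. Loose. Stands upright at the start. Origin at the centre of its underside, z up its axis.
- beaker_wide: Low wide open beaker of plain steel: 70 mm outside diameter, 60 mm tall, wall 2 mm (66 mm inside), bottom 4 mm thick, 0.25 kg. Loose, but stays where it stands; it receives the tall beaker. Stands upright at the start. Origin at the centre of its underside, z up its axis.
- beaker_tall: Tall slim open beaker of plain steel: 52 mm outside diameter (54 mm over the rolled rim), 110 mm tall, wall 2 mm, bottom 4 mm thick, 0.07 to 0.14 kg. Standing in the wide beaker it rises 54 mm above that one's rim. Loose. Stands upright at the start. Origin at the centre of its underside, z up its axis.
- egg_timer: Bystander: sand glass in a dark wooden frame, 54 mm in diameter, 110 mm tall, loose, at the back behind the work. Origin at the centre of its underside.
- mustard_pot: Bystander: buff stoneware pot with a knobbed lid, 64 mm in diameter, 80 mm tall, loose, at the far right, beside the big brown jug. Origin at the centre of its underside.
- brown_jug: Fixed obstacle: big brown stoneware jug, 0.29 m in diameter and 0.52 m tall, standing on the worktop to the right of the work and farther back; its round body is centred near x = 0.725, y = -0.25, and a small tap sticks out of its foot to x = 0.52 at y = -0.30, up to z = 0.08. Come to the work from the front, not across it. Origin on the worktop near its middle.
- pitcher_pump: Fixed obstacle: upright pump, column 0.13 m across at x = 0.58, y = 0.20, 0.42 m tall, on a foot plate 20 mm high (nearest corner x = 0.51, y = 0.07); its thin lever slopes from z = 0.6 over the column to the front, ending near x = 0.36, y = 0.14 just over the edge. A shelf board 0.63 m above the worktop covers all beyond about x = 0.68. Origin on the worktop.

How it is judged:
By the outcome, as a careful person would: the job done as asked, in the order asked, and still so for the second after the job is handed in, with the robot touching nothing.
It also fails if it takes over 106 s, if anything falls off the work surface, if the arm or the gripper's body presses on something with over 40 N, if the wrist force passes 120 N, or if a joint passes its speed limit or range.

ROBOT

A 7-joint arm with a two-finger parallel gripper is mounted at the origin on a cart in front of the work surface, level with it; the furniture and walls round the work are solid. World frame = base frame: x ahead of the robot, y to its left, z up, the work surface at z = 0. Lengths are in mm, angles in rad, forces in N, time in s.
With the tool pointing down it reaches from about 400 to 750 mm from the base axis. Payload 19.5 kg.
Tool frame: the origin (TCP) lies at the centre of the arm's flange, where the gripper is bolted on; the fingertips stand 173 mm ahead of it and the grasp point (between the pads) lies 155 mm ahead of it (r.grip_depth is the distance from the TCP to the grasp point, in mm); z points along the fingers, y is the line along which they close (so a half turn about z gives the same grasp; the last joint's range is limited). The gripper opens to 85 mm and grips with 20 to 120 N. Pads are 22 mm wide; open, the fingers measure 114 mm over their backs; the gripper's body (76 mm by 85 mm) begins 54 mm behind the grasp point. The pads swing forward as they close: fully open they stand 13 mm farther back than shut.
Start: joints at [-1.342, 0.707, -0.028, 1.485, 0.022, 0.951, -0.075], TCP at [153.808, 554.039, 404.668] pointing down, gripper open.
Joint ranges: [-2.71, 2.71], [-0.32, 2.16], [-1.57, 1.52], [0, 2.45], [-1.46, 4.6], [0, 2.02], [-2.83, 2.83]. Speed limits (rad/s): [1.89, 1.89, 2.57, 2.57, 3.01, 3.01, 3.01].

INTERFACE

Orientations are given as a unit quaternion [x, y, z, w].
In Python, from plant import r, eyes gives the robot as it stands.
- The arm moves only by the shell command python3 -m pendant 'ROWS'. ROWS is a JSON object of lists of equal length, an entry for each row: "translation": the shift along the tool's x, y, z in mm, a list of three; "yaw": the turn about the tool's z in degrees; "gripper": the opening, from 0 (shut) to 1 (fully open). In form: {"translation": [[x, y, z], ...], "yaw": [yaw, ...], "gripper": [gripper, ...]}. A call has 1 to 20 rows; each row is the pose to reach, as a shift and turn from the pose commanded when the call began, along the tool's axes at that moment; what a row does not reach only later rows make up. A row lasts 1/8 s, in which the tool goes at most 62.5 mm and 10.7 degrees, less where a joint would pass 70% of its speed; a pose out of reach is approached as far as the arm can. A call with a gripper value outside its range is refused whole. The fingers move at their own pace and stop on an object; the grip force is fixed at half the most. Time passes only in rows, so rows that repeat a pose let the fingers close. It gives the time, the measured TCP pose, the force, the opening and the grip force at its end, in the units of the state.
- r.sense(): the state, without advancing time (a new reading comes with each control period).
- eyes.camera(name): name is "scene" or "side" or "wrist"; returns a dict with "frame" (400x640x3 uint8, red, green, blue), "K" (3x3 intrinsics, pixels), "distortion" ([k1, k2, p1, p2, k3] as OpenCV has them; the pictures are not rectified), "extrinsics" (4x4, takes a point from world to camera coordinates); the wrist camera has in their place "T_tool_cam" (4x4, takes a point from camera to tool coordinates, whose origin is the TCP and whose axes are the flange's). Camera axes: x right, y up, looking along -z (the intrinsics and any distortion apply to the point x, -y, -z); pixel columns grow to the right and rows downward; lengths in mm; the calibration is good to about 2 mm. A picture is of the moment at which its call begins: read the wrist's pose just before it. There is no depth.
- r.sign_off(): hands the job in; it is judged then, once.
The state is a dict: "t": time; "qpos": joint angles; "dq": joint speeds; "joint_efforts": joint torques, N m; "tcp_pos": TCP position; "tcp_rot": TCP orientation; "contact_force": force on the tool from outside, world axes, zero at the start; "ft_torque": the same for the moment, N m; "finger_gap": finger opening in mm; "grip_force": force on a finger pad.
Only numpy, scipy, OpenCV 4.12 (cv2) and the standard library are available. Lean on these libraries where they do the work, as an engineer would, in place of code of your own. Each camera call takes 0.05 s, during which the arm holds its last target. There are 200 camera calls.

## Working session

There is one attempt and no reset: what is moved stays moved. The work goes in short steps, Python scripts to look and compute and a shell command to move; the robot and the scene stay as the last step left them, time stands still between calls to the robot, and variables do not carry over. Pictures are saved under pics/ and viewed, at most 19 in all, crops included, and the job is handed in when it is done.

```bash
mkdir -p pics; ls
python3 - <<'E'
from plant import r, eyes
import cv2,numpy as np
s=r.sense(); print({k:np.round(v,3).tolist() for k,v in s.items()})
for n in("scene","side"):
    c=eyes.camera(n); cv2.imwrite(f"pics/{n}0.png",c["frame"][:,:,::-1]); print(n,c["K"].tolist(),c["distortion"],np.round(c["extrinsics"],3).tolist())
c=eyes.camera("wrist");print(c["K"].tolist(),c["distortion"],np.round(c["T_tool_cam"],3).tolist())
E
```

```text
pics
{'t': 0.0, 'qpos': [-1.342, 0.707, -0.028, 1.485, 0.022, 0.951, -0.076], 'dq': [-0.002, -0.001, -0.0, 0.001, 0.0, 0.002, -0.0], 'joint_efforts': [-0.0, -88.322, 1.235, -23.617, 0.017, 0.007, 0.0], 'tcp_pos': [153.785, 553.986, 404.26], 'tcp_rot': [0.135, 0.991, -0.0, -0.0], 'contact_force': [0.097, 0.292, -0.015], 'ft_torque': [0.066, -0.025, 0.039], 'grip_force': 0.0, 'finger_gap': 85.148}
scene [[370.0975544914974, 0.0, 319.2159603911475], [0.0, 370.0975544914974, 196.3758668380967], [0.0, 0.0, 1.0]] [-0.06017595  0.          0.          0.          0.        ] [[0.214, -0.977, -0.016, -248.801], [0.655, 0.131, 0.744, -435.165], [-0.725, -0.17, 0.668, -534.427], [0.0, 0.0, 0.0, 1.0]]
side [[486.9144367956332, 0.0, 308.2675577654667], [0.0, 486.9144367956332, 194.04999575093254], [0.0, 0.0, 1.0]] [0.01045541 0.         0.         0.         0.        ] [[-0.177, -0.984, 0.014, 14.879], [0.422, -0.063, 0.904, -287.015], [-0.889, 0.166, 0.426, -896.854], [0.0, 0.0, 0.0, 1.0]]
[[280.7224907218562, 0.0, 323.26162678283686], [0.0, 280.7224907218562, 201.93085269440567], [0.0, 0.0, 1.0]] [-0.00985773  0.          0.          0.          0.        ] [[-0.002, 0.955, 0.295, 75.926], [1.0, 0.002, -0.0, -0.178], [-0.001, 0.295, -0.955, 30.629], [0.0, 0.0, 0.0, 1.0]]
```

View pics/scene0.png

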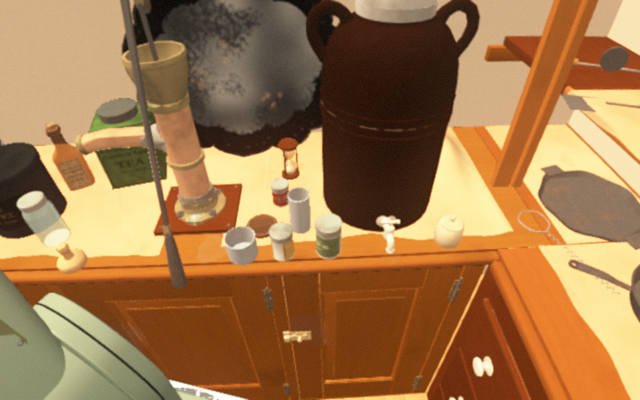

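View pics/side0.png

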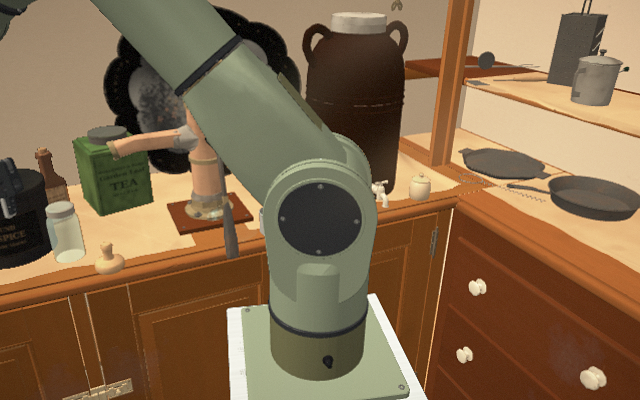

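```bash
cat > h.py <<'E'
from plant import r, eyes
import cv2,numpy as np
from scipy.spatial.transform import Rotation as R
def cam(n):
    s=r.sense(); c=eyes.camera(n)
    if n=="wrist":
        T=np.eye(4);T[:3,:3]=R.from_quat(s["tcp_rot"]).as_matrix();T[:3,3]=s["tcp_pos"]
        c["E"]=np.linalg.inv(T@c["T_tool_cam"])
    else: c["E"]=np.array(c["extrinsics"])
    return c
def proj(c,P):
    F=np.diag([1,-1,-1]); E=c["E"]; rv=cv2.Rodrigues(F@E[:3,:3])[0]
    return cv2.projectPoints(np.float64(P).reshape(-1,3),rv,F@E[:3,3],c["K"],np.array(c["distortion"]))[0][:,0]
def onz(c,uv,z):
    p=cv2.undistortPoints(np.float64(uv).reshape(-1,1,2),c["K"],np.array(c["distortion"]))[:,0]
    d=np.c_[p[:,0],-p[:,1],-np.ones(len(p))]; E=c["E"]; d=d@E[:3,:3]; o=-E[:3,:3].T@E[:3,3]
    return o+d*((np.array(z)-o[2])/d[:,2])[:,None]
def ring(x,y,z,d):
    a=np.linspace(0,2*np.pi,60); return np.c_[x+d/2*np.cos(a),y+d/2*np.sin(a),0*a+z]
def draw(c,objs,box,k,fn):
    x0,y0,x1,y1=box; im=cv2.resize(c["frame"][y0:y1,x0:x1,::-1],None,fx=k,fy=k,interpolation=cv2.INTER_CUBIC)
    for x,y,z,d in objs: cv2.polylines(im,[np.int32((proj(c,ring(x,y,z,d))-[x0-.5,y0-.5])*k)],True,(255,0,255),1)
    cv2.imwrite(fn,im)
E
python3 - <<'E'
from h import *
c=cam("scene")
n=["bw","stand","mid","nar","tall","wide"]
uv=[(240,234),(262,226),(282,229),(280,184),(299,194),(328,222)]
z=[60,12,78,66,110,92]
p=onz(c,uv,z)
for a,b in zip(n,p):print(a,b.round())
D=[70,80,52,47,54,60]
draw(c,[(q[0],q[1],zz,d) for q,zz,d in zip(p,z,D)],(210,130,360,270),5,"pics/s1.png")
E
```

```text
bw [461.  29.  60.]
stand [537.   8.  12.]
mid [479. -67.  78.]
nar [641. -12.  66.]
tall [565. -85. 110.]
wide [ 507. -165.   92.]
```

View pics/s1.png

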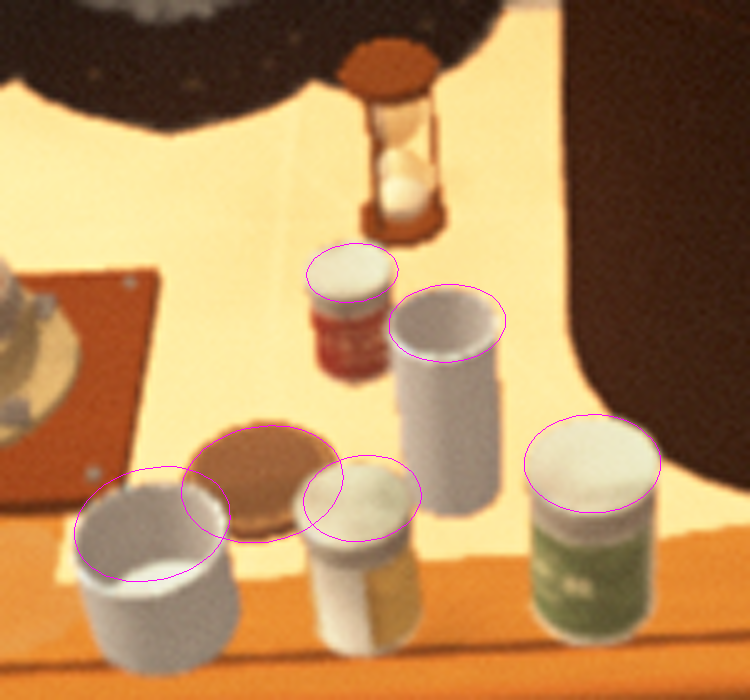

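Run:
```python
from h import *
a=cam("scene");b=cam("side")
from scipy.optimize import least_squares
f=lambda p:np.r_[proj(a,p)[0]-[177,284],proj(b,p)[0]-[231,256]]
s=least_squares(f,[360,140,50]);print(s.x,s.fun)
for z in (50,100,150,200,300,400):print(z,onz(a,[(177,284),(172,240),(163,200),(150,120),(140,40)],z).round().tolist()[0:5])
print(R.from_quat(r.sense()["tcp_rot"]).as_matrix().round(3))
```

```text
[341.89012639 142.11270949   0.86381447] [-0.37112569 -0.54555951  0.50997275  0.51239229]
50 [[312.0, 110.0, 50.0], [420.0, 180.0, 50.0], [539.0, 272.0, 50.0], [899.0, 533.0, 50.0], [1631.0, 1050.0, 50.0]]
100 [[284.0, 79.0, 100.0], [382.0, 144.0, 100.0], [492.0, 229.0, 100.0], [823.0, 468.0, 100.0], [1497.0, 944.0, 100.0]]
150 [[255.0, 48.0, 150.0], [345.0, 107.0, 150.0], [445.0, 185.0, 150.0], [748.0, 404.0, 150.0], [1363.0, 838.0, 150.0]]
200 [[226.0, 18.0, 200.0], [307.0, 71.0, 200.0], [398.0, 141.0, 200.0], [672.0, 339.0, 200.0], [1229.0, 732.0, 200.0]]
300 [[168.0, -44.0, 300.0], [233.0, -2.0, 300.0], [304.0, 53.0, 300.0], [521.0, 210.0, 300.0], [961.0, 521.0, 300.0]]
400 [[110.0, -106.0, 400.0], [158.0, -75.0, 400.0], [210.0, -34.0, 400.0], [369.0, 81.0, 400.0], [693.0, 309.0, 400.0]]
[[-0.964  0.268 -0.   ]
 [ 0.268  0.964 -0.   ]
 [ 0.    -0.    -1.   ]]
```

```bash
python3 -m pendant '{"translation":[[-34,-44,0],[-68,-89,0],[-102,-133,0],[-136,-178,0],[-170,-222,0],[-204,-266,0],[-238,-311,0],[-271,-355,0],[-271,-355,0],[-271,-355,0],[-304,-398,-15],[-337,-441,-30],[-370,-484,-45],[-402,-526,-60],[-402,-526,-60],[-402,-526,-60],[-402,-526,-60]],"yaw":[0,0,0,0,0,0,0,0,0,0,-4,-8,-12,-15.5,-15.5,-15.5,-15.5],"gripper":[1,1,1,1,1,1,1,1,1,1,1,1,1,1,1,1,1]}'
python3 - <<'E'
from h import *
c=cam("wrist"); cv2.imwrite("pics/w1.png",c["frame"][:,:,::-1]); print(R.from_quat(r.sense()["tcp_rot"]).as_matrix().round(3))
E
```

```text
t: 2.42
tcp_pos: [400.4, -58.7, 464.5]
tcp_rot: [-0.001, 1.0, 0.0, -0.0]
contact_force: [0.9, -0.2, -0.1]
finger_gap: 85.4
grip_force: 0.0
[[-1.    -0.002 -0.   ]
 [-0.002  1.     0.   ]
 [ 0.     0.    -1.   ]]
```

View pics/w1.png

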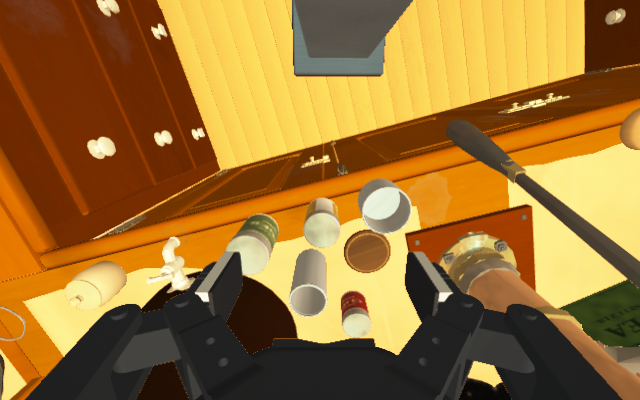

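Run:
```python
from h import *
c=cam("scene");w=cam("wrist")
z=[60,12,78,66,110,92];D=[70,80,52,47,54,60]
p=onz(c,[(240.7,238),(262.6,226),(281.2,231),(280.4,184.6),(298.8,195.2),(328.6,222.8)],z)
print(p.round(),proj(w,p).round(1))
draw(w,[(q[0],q[1],zz,d) for q,zz,d in zip(p,z,D)],(220,170,430,345),3.6,"pics/w2.png")
```

```text
[[ 450.   23.   60.]
 [ 537.    7.   12.]
 [ 473.  -67.   78.]
 [ 639.  -14.   66.]
 [ 561.  -85.  110.]
 [ 505. -167.   92.]] [[381.2 208.6]
 [362.8 249.4]
 [317.6 228.8]
 [351.8 322.7]
 [303.7 298.2]
 [243.8 254.8]]
```

View pics/w2.png

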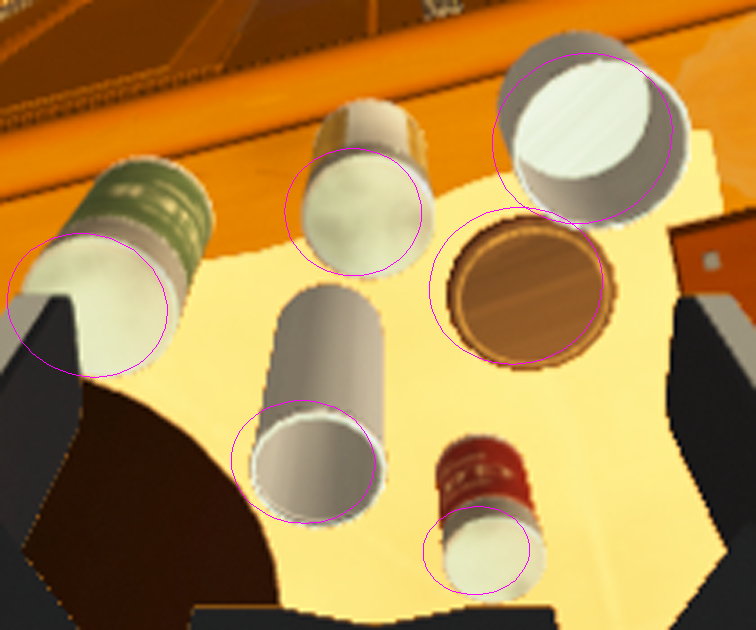

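Run:
```python
from h import *
c=cam("scene");w=cam("wrist")
print(onz(c,[(236.2,230.8)],20),onz(w,[(405.6,234.4)],20), r.sense()["tcp_pos"])
z=[60,12,78,66,110,92]
k=np.array([(600,137),(532,293),(367,214),(494,550),(318,468),(101,305)])/3.6+[220,170]-.5
p=onz(w,k,z);q=onz(c,[(240.7,238),(262.6,226),(281.2,231),(280.4,184.6),(298.8,195.2),(328.6,222.8)],z)
print(np.c_[p,q].round(1))
```

```text
[[501.91731943  61.30518631  20.        ]] [[506.99196498  72.43923201  20.        ]] [400.42209593 -59.77344257 464.69994182]
[[ 448.4   28.8   60.   449.8   22.5   60. ]
 [ 540.2   13.7   12.   537.3    6.7   12. ]
 [ 473.1  -62.1   78.   472.9  -66.7   78. ]
 [ 637.9   -6.6   66.   638.5  -13.7   66. ]
 [ 563.   -80.6  110.   560.8  -85.5  110. ]
 [ 504.2 -162.1   92.   504.9 -166.7   92. ]]
```

```bash
python3 -m pendant '{"translation":[[-30,-30,40],[-60,-60,80],[-90,-90,120],[-104,-102,135],[-104,-102,135],[-104,-102,135]],"yaw":[0,0,0,0,0,0],"gripper":[1,1,1,1,1,1]}'
python3 - <<'E'
from h import *
c=cam("wrist"); draw(c,[(504.2,-162.1,92,60),(563,-80.6,110,54),(540,13.7,12,80),(473,-62,78,52)],(100,0,640,400),1.45,"pics/w3.png")
s=cam("scene"); print(onz(s,[(290,173)],0),r.sense()["tcp_pos"])
E
```

```text
t: 3.42
tcp_pos: [504.2, -161.7, 330.4]
tcp_rot: [-0.0, 1.0, 0.0, 0.0]
contact_force: [-0.2, -0.4, 1.0]
finger_gap: 85.6
grip_force: 0.0
[[769.53940102   2.31426953   0.        ]] [ 504.19004636 -161.79502457  330.65671358]
```

View pics/w3.png

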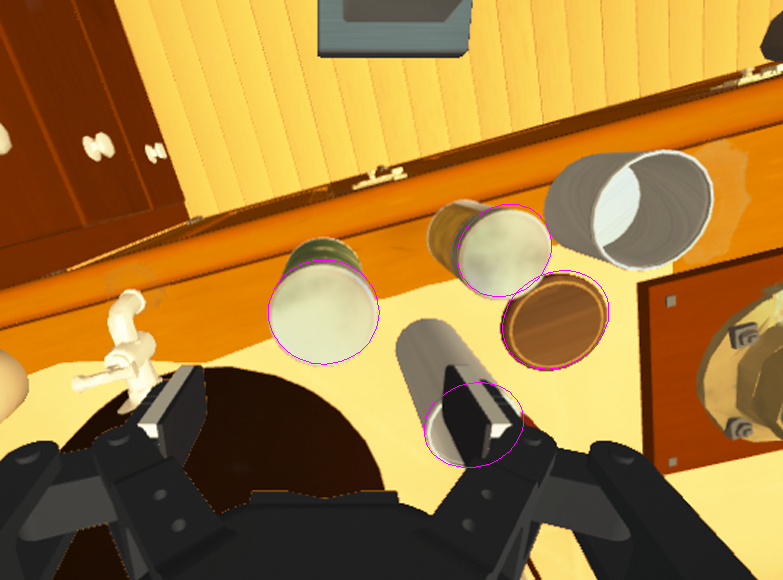

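```bash
python3 -m pendant '{"translation":[[0,0,40],[0,0,80],[0,0,115],[0,0,115],[0,0,115],[0,0,115],[0,0,115],[0,0,115],[0,0,115],[0,0,115]],"yaw":[0,0,0,0,0,0,0,0,0,0],"gripper":[1,1,1,1,1,0,0,0,0,0]}'
```

```text
t: 4.78
tcp_pos: [504.6, -162.5, 216.1]
tcp_rot: [0.0, 1.0, -0.0, 0.001]
contact_force: [-2.7, 1.1, 17.8]
finger_gap: 58.6
grip_force: 60.6
```

```bash
python3 -m pendant '{"translation":[[0,0,-30],[0,0,-70],[0,0,-110],[0,0,-130],[-8,40,-130],[-16,80,-130],[-26,125,-130],[-36,165,-130],[-36,175,-130],[-36,176,-130],[-36,176,-130],[-36,176,-130]],"yaw":[0,0,0,0,0,0,0,0,0,0,0,0],"gripper":[0,0,0,0,0,0,0,0,0,0,0,0]}'
python3 - <<'E'
from h import *
c=cam("wrist"); draw(c,[(540,13.7,12,80),(448.4,28.8,60,70),(540,13.7,223,60)],(60,0,600,400),1.45,"pics/w4.png")
E
```

```text
t: 6.28
tcp_pos: [540.4, 12.6, 344.8]
tcp_rot: [0.001, 1.0, -0.0, -0.0]
contact_force: [0.1, -0.7, -1.3]
finger_gap: 58.6
grip_force: 64.6
```

View pics/w4.png

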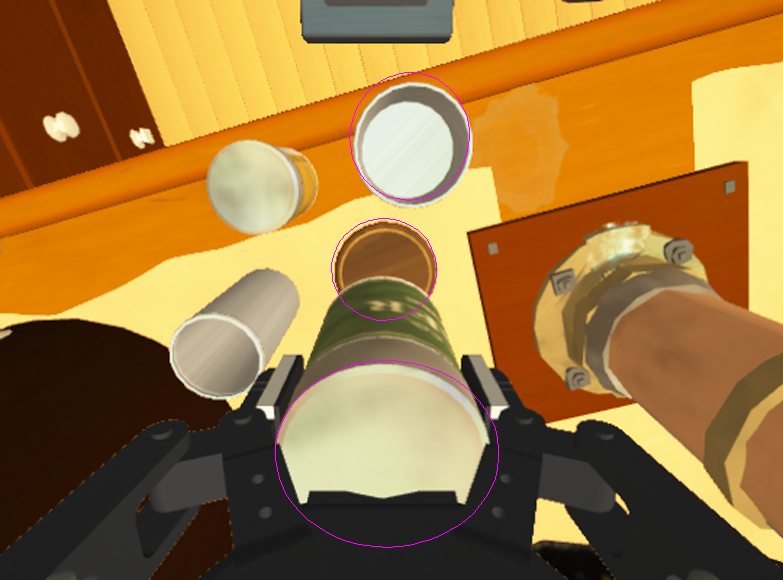

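```bash
python3 -m pendant '{"translation":[[0,1,35],[0,1,70],[0,1,95],[0,1,108],[0,1,114],[0,1,117],[0,1,117],[0,1,117]],"yaw":[0,0,0,0,0,0,0,0],"gripper":[0,0,0,0,0,0,0,0]}'
python3 - <<'E'
from h import *
c=cam("wrist")
E
```

```text
t: 7.32
tcp_pos: [540.6, 14.6, 228.2]
tcp_rot: [0.0, 1.0, -0.0, 0.0]
contact_force: [-1.0, -0.2, 4.8]
finger_gap: 58.3
grip_force: 64.8
```

```bash
python3 -m pendant '{"translation":[[0,0,1],[0,0,1],[0,0,1],[0,0,1],[0,0,-30],[0,0,-70],[0,0,-120],[0,0,-150],[0,0,-150],[0,0,-150]],"yaw":[0,0,0,0,0,0,0,0,0,0],"gripper":[0,0.86,0.86,0.86,0.86,0.86,0.86,0.86,0.86,1]}'
python3 - <<'E'
from h import *
c=cam("wrist"); draw(c,[(540,13.7,12,80),(540,13.7,104,60),(448.4,28.8,60,70),(473.1,-62.1,78,52),(563,-80.6,110,54)],(60,0,600,400),1.45,"pics/w5.png")
p=proj(c,[(540,13.7,104)]);print(p)
E
```

```text
t: 8.62
tcp_pos: [540.3, 14.6, 377.0]
tcp_rot: [0.0, 1.0, -0.0, -0.0]
contact_force: [0.1, -0.3, -0.6]
finger_gap: 85.2
grip_force: 0.0
[[322.34513945 202.97511582]]
```

View pics/w5.png

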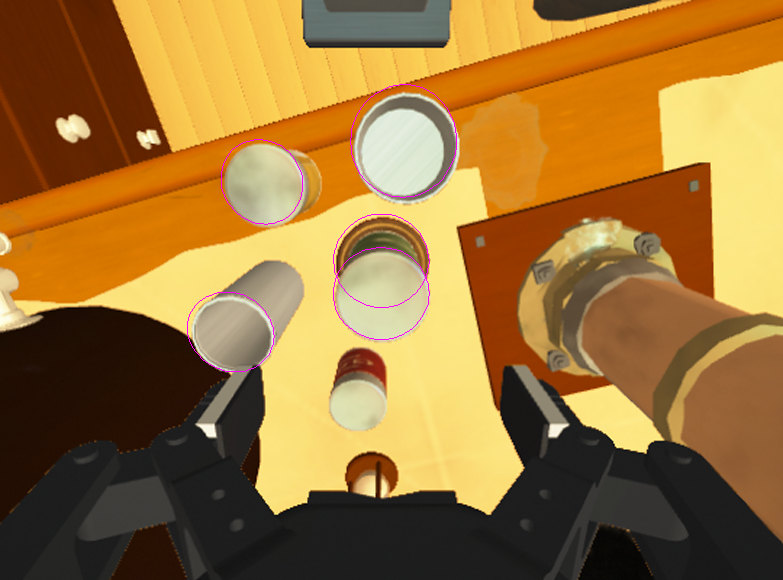

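Run:
```python
from h import *
c=cam("wrist"); k=np.array([(407,148.5),(265,183),(234,332),(358,402),(382.5,295)])/1.45+[60,0]-.5
print(onz(c,k,[60,78,110,66,104]).round(1))
```

```text
[[451.7  31.   60. ]
 [473.  -60.2  78. ]
 [562.  -78.5 110. ]
 [639.6  -4.9  66. ]
 [539.8  14.5 104. ]]
```

```bash
python3 -m pendant '{"translation":[[22,-25,0],[44,-50,0],[67,-75.5,0],[67,-75.5,0],[67,-75.5,30],[67,-75.5,80],[67,-75.5,130],[67,-75.5,160],[67,-75.5,172],[67,-75.5,172],[67,-75.5,172],[67,-75.5,172],[67,-75.5,172],[67,-75.5,172],[67,-75.5,172]],"yaw":[10,20,30,30,30,30,30,30,30,30,30,30,30,30,30],"gripper":[1,1,1,1,1,1,1,1,1,1,0,0,0,0,0]}'
```

```text
t: 10.6
tcp_pos: [473.8, -60.8, 206.7]
tcp_rot: [0.259, 0.966, 0.0, 0.001]
contact_force: [-0.5, 1.3, 11.3]
finger_gap: 50.4
grip_force: 60.0
```

```bash
python3 -m pendant '{"translation":[[0,0,-30],[0,0,-70],[0,0,-110],[0,0,-145],[-5,25,-145],[-10,50,-145],[-15,75,-145],[-19.5,97,-145],[-19.5,98,-145],[-19.5,98,-145],[-19.5,98,-145],[-19.5,98,-130],[-19.5,98,-118],[-19.5,98,-110],[-19.5,98,-106],[-19.5,98,-106],[-19.5,98,-106],[-19.5,98,-106]],"yaw":[0,0,0,0,-7,-14,-22,-30,-30,-30,-30,-30,-30,-30,-30,-30,-30,-30],"gripper":[0,0,0,0,0,0,0,0,0,0,0,0,0,0,0,0,0,0]}'
python3 - <<'E'
from h import *
c=cam("wrist"); draw(c,[(540,14.5,104,60),(540,14.5,182,52),(540,14.5,12,80)],(60,0,600,400),1.45,"pics/w6.png")
E
```

```text
t: 12.85
tcp_pos: [539.4, 14.2, 312.0]
tcp_rot: [0.0, 1.0, -0.0, 0.0]
contact_force: [0.1, -0.7, -1.5]
finger_gap: 50.4
grip_force: 62.6
```

View pics/w6.png

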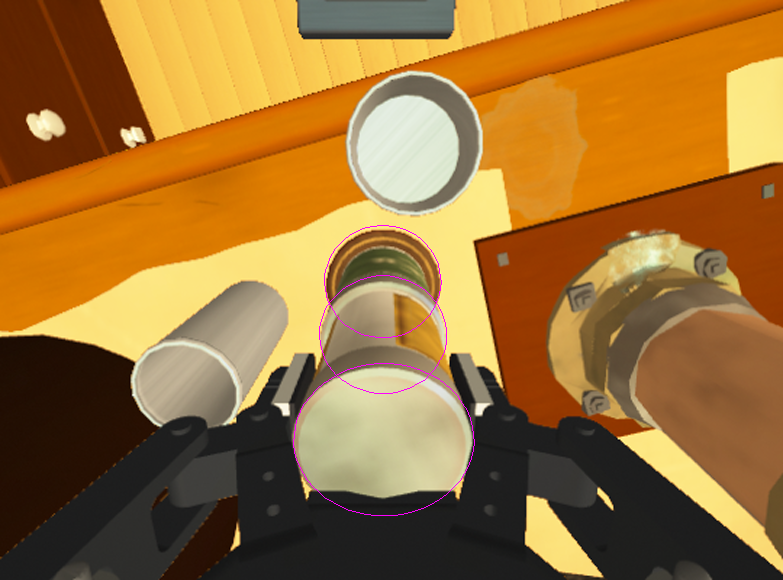

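```bash
python3 -m pendant '{"translation":[[0,0,1],[0,0,1.5],[0,0,1.5],[0,0,1.5],[0,0,1.5],[0,0,1.5],[0,0,-30],[0,0,-70],[0,0,-110],[0,0,-110],[0,0,-110]],"yaw":[0,0,0,0,0,0,0,0,0,0,0],"gripper":[0,0,0,0.86,0.86,0.86,0.86,0.86,0.86,1,1]}'
python3 - <<'E'
from h import *
c=cam("wrist"); draw(c,[(540,14.5,182,52),(639,-6,66,47),(562,-79,110,54)],(60,0,600,400),1.45,"pics/w7.png")
E
```

```text
t: 14.28
tcp_pos: [539.2, 14.2, 421.2]
tcp_rot: [0.0, 1.0, -0.0, -0.0]
contact_force: [-0.7, -0.9, 0.2]
finger_gap: 85.0
grip_force: 0.0
```

View pics/w7.png

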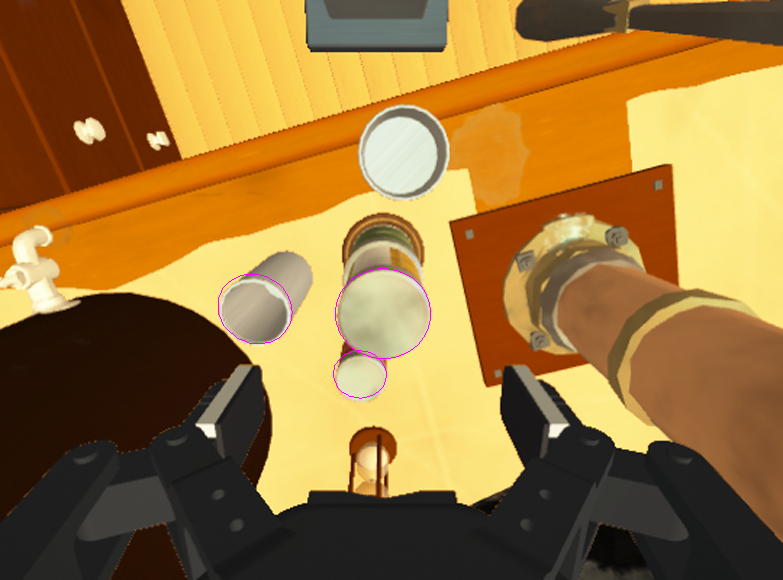

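```bash
python3 -m pendant '{"translation":[[-25,-5,0],[-50,-10,0],[-75,-15,0],[-101,-19.5,0],[-101,-19.5,0],[-101,-19.5,0],[-101,-19.5,40],[-101,-19.5,80],[-101,-19.5,110],[-101,-19.5,110],[-101,-19.5,110]],"yaw":[-10,-20,-30,-40,-45,-45,-45,-45,-45,-45,-45],"gripper":[1,1,1,1,1,1,1,1,1,1,1]}'
python3 - <<'E'
from h import *
print(r.sense()["qpos"])
c=cam("wrist"); draw(c,[(540,14.5,182,52),(640,-5.5,66,47),(562,-79,110,54)],(60,0,600,400),1.45,"pics/w8.png")
s=cam("scene");cv2.imwrite("pics/s8.png",s["frame"][:,:,::-1])
E
```

```text
t: 15.7
tcp_pos: [640.5, -5.2, 312.9]
tcp_rot: [-0.382, 0.924, -0.0, 0.001]
contact_force: [0.4, -0.1, 0.8]
finger_gap: 85.4
grip_force: 0.0
[ 0.12261725  0.93369943 -0.37738046  1.32341067  0.37225518  0.95229717
  2.02370226]
```

View pics/w8.png

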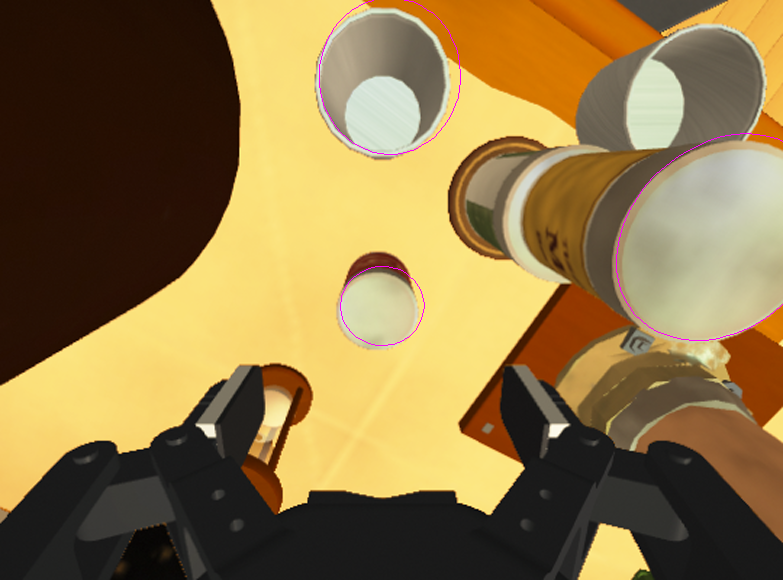

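View pics/s8.png

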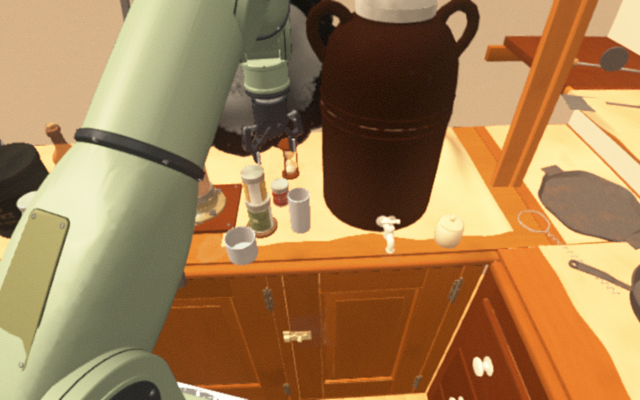

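```bash
python3 -m pendant '{"translation":[[-0.5,-1.5,30],[-0.5,-1.5,60],[-0.5,-1.5,90],[-0.5,-1.5,108],[-0.5,-1.5,115],[-0.5,-1.5,115],[-0.5,-1.5,115],[-0.5,-1.5,115],[-0.5,-1.5,115],[-0.5,-1.5,115],[-0.5,-1.5,115],[-0.5,-1.5,115]],"yaw":[0,0,0,0,0,0,0,0,0,0,0,0],"gripper":[1,1,1,1,1,1,1,0,0,0,0,0]}'
```

```text
t: 17.3
tcp_pos: [641.9, -6.1, 197.2]
tcp_rot: [-0.382, 0.924, -0.0, 0.0]
contact_force: [0.8, -0.9, 5.2]
finger_gap: 45.8
grip_force: 60.5
```

```bash
python3 -m pendant '{"translation":[[0,0,-35],[0,0,-80],[0,0,-130],[0,0,-180],[0,0,-208],[0,0,-208],[12,18,-208],[26,40,-208],[42,63,-208],[57.5,86.5,-208],[57.5,86.5,-208],[57.5,86.5,-208],[57.5,86.5,-208],[57.5,86.5,-195],[57.5,86.5,-188],[57.5,86.5,-186],[57.5,86.5,-186],[57.5,86.5,-186],[57.5,86.5,-186]],"yaw":[0,0,0,0,0,0,10,20,30,40,45,45,45,45,45,45,45,45,45],"gripper":[0,0,0,0,0,0,0,0,0,0,0,0,0,0,0,0,0,0,0]}'
python3 - <<'E'
from h import *
c=cam("wrist"); draw(c,[(540,14.5,182,52),(540,14.5,250,47),(540,14.5,104,60)],(60,0,600,400),1.45,"pics/w9.png")
E
```

```text
t: 19.68
tcp_pos: [540.0, 14.6, 382.9]
tcp_rot: [0.0, 1.0, -0.0, 0.0]
contact_force: [-1.4, -0.0, -0.2]
finger_gap: 45.7
grip_force: 61.4
```

View pics/w9.png

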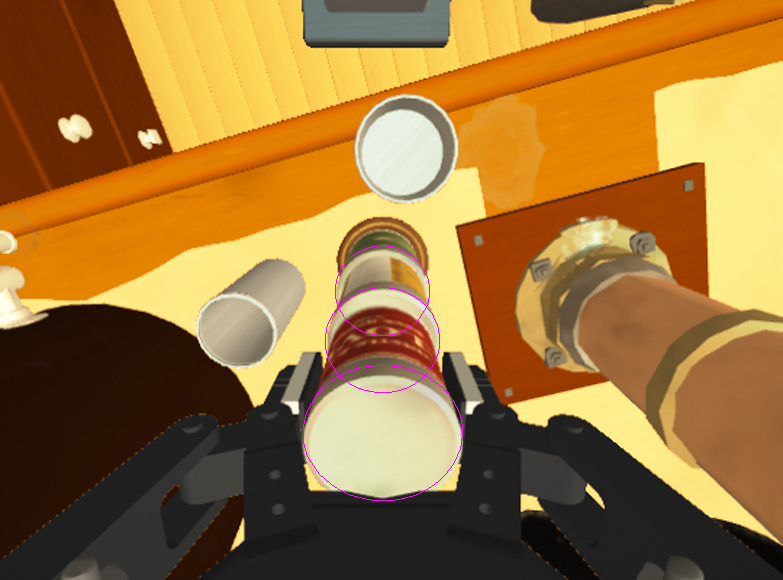

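```bash
python3 -m pendant '{"translation":[[1,0,1],[1.5,0,2],[1.5,0,3],[1.5,0,3],[1.5,0,3],[1.5,0,3],[1.5,0,3],[1.5,0,-30],[1.5,0,-70],[1.5,0,-80],[1.5,0,-80]],"yaw":[0,0,0,0,0,0,0,0,0,0,0],"gripper":[0,0,0,0,0.86,0.86,0.86,0.86,0.86,1,1]}'
python3 - <<'E'
from h import *
c=cam("wrist"); draw(c,[(540,14.5,248,47),(562,-79,110,54),(451,31,60,70)],(60,0,600,400),1.45,"pics/w10.png")
E
```

```text
t: 21.1
tcp_pos: [538.4, 14.5, 462.6]
tcp_rot: [0.0, 1.0, -0.0, 0.0]
contact_force: [-0.2, 0.5, -0.5]
finger_gap: 85.1
grip_force: 0.0
```

View pics/w10.png

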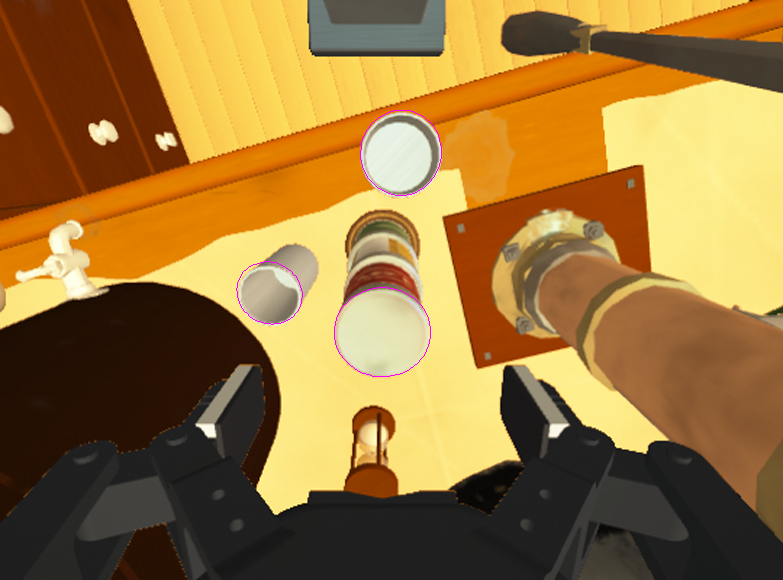

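```bash
python3 -m pendant '{"translation":[[-5,-20,0],[-10,-40,0],[-15,-60,0],[-20,-80,0],[-23.5,-93.5,0],[-23.5,-93.5,0],[-23.5,-93.5,0],[-23.5,-93.5,0],[-23.5,-93.5,40],[-23.5,-93.5,80],[-23.5,-93.5,110],[-23.5,-93.5,110],[-23.5,-93.5,110]],"yaw":[-10,-20,-30,-40,-50,-60,-70,-70,-70,-70,-70,-70,-70],"gripper":[1,1,1,1,1,1,1,1,1,1,0.9,0.9,0.9]}'
python3 - <<'E'
from h import *
print(r.sense()["qpos"])
c=cam("wrist"); draw(c,[(540,14.5,248,47),(562,-78.8,110,54),(451,31,60,70)],(60,0,600,400),1.45,"pics/w11.png")
E
```

```text
t: 22.78
tcp_pos: [562.1, -78.8, 353.7]
tcp_rot: [-0.573, 0.82, -0.0, 0.0]
contact_force: [1.1, -0.6, 1.1]
finger_gap: 77.2
grip_force: 0.0
[ 0.33721567  0.79416297 -0.50680453  1.57280946  0.46005262  0.89478421
  2.4562756 ]
```

View pics/w11.png

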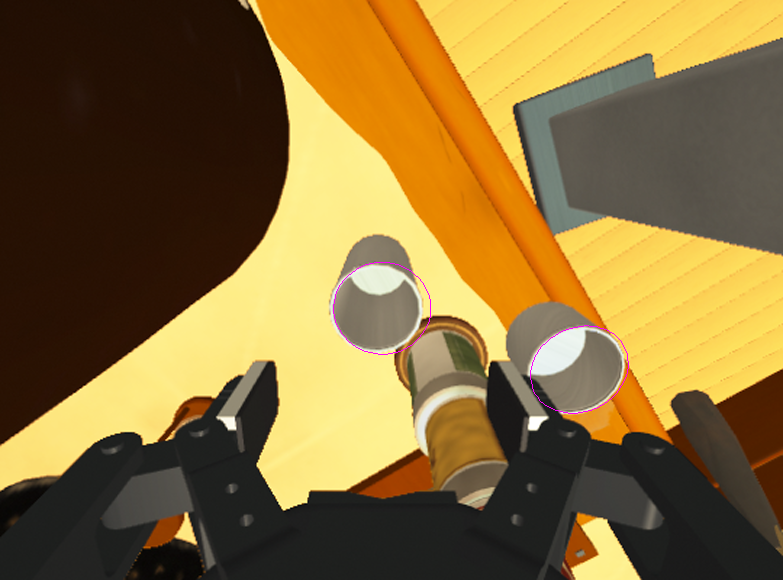

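```bash
python3 -m pendant '{"translation":[[0,-1.2,30],[0,-1.2,60],[0,-1.2,90],[0,-1.2,108],[0,-1.2,113.5],[0,-1.2,113.5],[0,-1.2,113.5],[0,-1.2,113.5],[0,-1.2,113.5],[0,-1.2,113.5],[0,-1.2,113.5]],"yaw":[0,0,0,0,0,0,0,0,0,0,0],"gripper":[0.9,0.9,0.9,0.9,0.9,0.9,0,0,0,0,0]}'
python3 - <<'E'
from h import *
M=R.from_quat(r.sense()["tcp_rot"]).as_matrix();p=np.array(r.sense()["tcp_pos"])
for q in [(440,-79,317),(451,30.5,317)]:print((M.T@(np.array(q)-p)).round(1))
E
```

```text
t: 24.2
tcp_pos: [563.3, -79.5, 240.3]
tcp_rot: [-0.573, 0.819, -0.001, 0.001]
contact_force: [-0.7, -0.6, 9.6]
finger_gap: 50.4
grip_force: 60.2
[ 41.8 115.9 -76.9]
[-64.8 143.1 -76.9]
```

```bash
python3 -m pendant '{"translation":[[0,0,-25],[0,0,-55],[0,0,-78],[0,0,-78],[12,33,-78],[24,66,-78],[36,100,-78],[42,116,-78],[42,116,-78],[28,120,-78],[10,124,-78],[-10,129,-78],[-28,134,-78],[-46,138.5,-78],[-65,143,-78],[-65,143,-78],[-65,143,-78],[-65,143,-78]],"yaw":[0,0,0,0,0,0,10,20,30,40,50,60,70,70,70,70,70,70],"gripper":[0,0,0,0,0,0,0,0,0,0,0,0,0,0,0,0,0,0]}'
python3 - <<'E'
from h import *
c=cam("wrist"); draw(c,[(451,30.5,60,70),(451,30.5,188,54),(540,14.5,248,47)],(60,0,600,400),1.45,"pics/w12.png")
E
```

```text
t: 26.45
tcp_pos: [450.9, 29.9, 317.1]
tcp_rot: [0.001, 1.0, -0.0, -0.0]
contact_force: [0.8, -0.6, -0.3]
finger_gap: 50.6
grip_force: 62.5
```

View pics/w12.png

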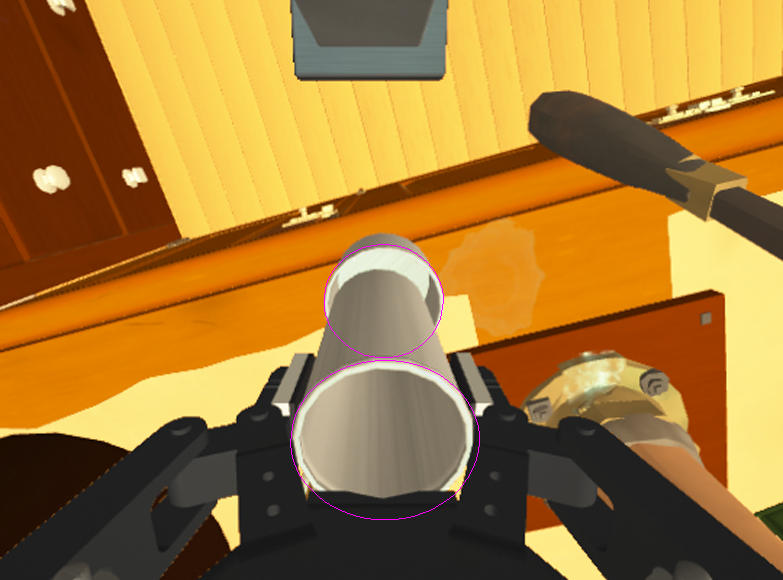

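```bash
python3 -m pendant '{"translation":[[1,0.4,10],[1,0.4,22],[1,0.4,35],[1,0.4,50],[1,0.4,62],[1,0.4,68],[1,0.4,68],[1,0.4,68]],"yaw":[0,0,0,0,0,0,0,0],"gripper":[0,0,0,0,0,0,0,0]}'
```

```text
t: 27.5
tcp_pos: [450.0, 31.0, 249.5]
tcp_rot: [0.0, 1.0, -0.0, 0.0]
contact_force: [-0.7, 0.2, -1.3]
finger_gap: 50.8
grip_force: 62.6
```

```bash
python3 -m pendant '{"translation":[[0,0,2],[0,0,4],[0,0,5],[0,0,5],[0,0,5],[0,0,5],[0,0,5],[0,0,-30],[0,0,-80],[0,0,-130],[0,0,-180],[0,0,-180],[0,0,-180],[0,0,-180],[0,0,-180]],"yaw":[0,0,0,0,0,0,0,0,0,0,0,0,0,0,0],"gripper":[0,0,0,0,0.85,0.85,0.85,0.85,0.85,0.85,1,1,1,1,1]}'
python3 - <<'E'
from h import *
c=cam("scene");d=cam("wrist")
f=lambda c,b:cv2.resize(c["frame"][b[1]:b[3],b[0]:b[2],::-1],(400,400))
cv2.imwrite("pics/f.png",np.hstack([f(c,(190,120,340,270)),f(d,(240,160,400,320))]))
E
```

```text
t: 29.38
tcp_pos: [450.0, 31.1, 428.6]
tcp_rot: [0.0, 1.0, -0.0, -0.001]
contact_force: [-0.7, -1.2, -0.5]
finger_gap: 85.7
grip_force: 0.0
```

View pics/f.png

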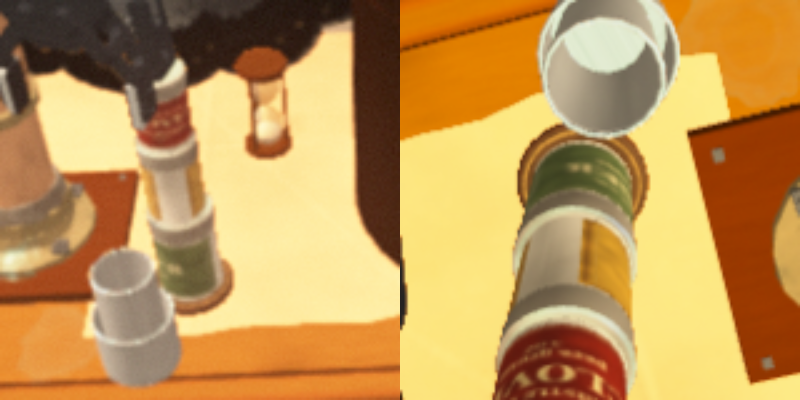

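Left crop (scene): the tall beaker stands upright in the wide one at about (125,315), the three tins are stacked at (180,200), and the egg timer is upright. Right crop (wrist): the tins sit centred on the stand. The gripper is open and clear of everything.

```bash
python3 -c "
from plant import r
print(r.sign_off())"
```

```text
the job is handed in; nothing more can be done
None
```

I handed the job in at about 29 s: the three tins are stacked upright and centred on the stand, widest to smallest. The tall beaker stands inside the wide one, which was not moved. The egg timer and mustard pot were not touched, and the gripper is open and clear of everything; the hand-in did not return a verdict.

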